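# Third hand for a display stand

### The job

Build up the little display stand on the wooden base that waits in the pin nest: first set the spacer ring flat on the base, then the solid top disc flat on the ring, each squarely down between the four pins and let go. Then press straight down on the top disc with a steady push of about 11 newtons and finish while still holding that push, so that I can drive the side screws; never push the sprung floor down to its bottom stop, and leave everything else on the table where it is.

Things in the scene. Friction and masses are not known exactly. Their poses are not given: they have to be found in the camera images.
- nest: Assembly nest fixed to the table: a plywood plate 110 x 110 x 12 mm with four upright steel guide pins, 10 mm thick, axes at (+-24, +-24) mm in the nest's x and y. Between neighbouring pins is a 38 mm gap, centred on the nest's +x, +y, -x and -y directions, where a finger can reach in. Origin: centre of the plate's underside, at table height; z up. Its yaw varies.
- nest_mouth (a point): Centre of the pocket's mouth, level with the points of the four pins, 112 mm above the table; the pins taper over their top 10 mm. The pins leave a round pocket 58 mm wide for parts 54 mm wide.
- floor_top (a point): Centre of the top face of the nest's sprung floor, a round aluminium plate 51 mm wide between the pins, 40 mm above the table when not pressed. It moves with the floor.
- floor (a joint): How far the sprung floor has been pushed down, in m: 0 at the top (as with the bare stack standing on it), 0.020 at its bottom stop. Spring: 900 N/m with a preload; a push on the stack of about 3 N starts it moving, then every 1 mm takes 0.9 N more; a push of 11 N puts it about 9 mm down, about 21 N reaches the bottom stop.
- base: Turned wooden base of the display stand, 54 mm wide with a waist, 30 mm tall, 40 to 80 g; it already stands upright in the nest on the sprung floor, between the pins. Origin: centre of its underside; z up.
- spacer: Spacer: an aluminium ring, 54 mm outside, 30 mm hole, 16 mm tall, 40 to 80 g, lying flat on the table. Origin: centre of its underside; z up.
- disc: Top disc: a solid round wooden disc with no hole, 54 mm wide, 16 mm tall, 30 to 55 g, lying flat on the table. Origin: centre of its underside; z up. Finished stack: underside of the disc 86 mm and its top face 102 mm above the table before pressing.
- hedgehog: Bystander: a fired-clay hedgehog figure, terracotta, about 70 mm across and 46 mm tall. Origin: centre of its underside.
- tape: Bystander: a cardboard tape roll lying flat: outside 90 mm, hole 76 mm, 24 mm tall (a bystander, larger and thinner-walled than the spacer). Origin: centre of its underside.
- spatula: Bystander: a modelling spatula 190 mm long lying on the table. Origin: centre of its underside.
- jar: Bystander: a capped glass jar 68 mm across, 85 mm tall. Origin: centre of its underside.
- mug: Bystander: a blue ceramic cup 72 mm across, 85 mm tall. Origin: centre of its underside.
- block: Bystander: a terracotta block 100 x 70 x 35 mm. Origin: centre of its underside.
- roller: Bystander: a wooden hand roller 34 mm thick, 230 mm long, lying on the table. Origin: centre of its underside.
There are look-alikes about, which are no part of the job. What is shaped like the nest but pink, purple or yellow is not meant.

How it is judged:
On the way, in this order (a step that is already met when the one before it is completed fails the run):
1. the spacer lies squarely on the base in the nest and has been let go (horizontal distance between each of base, spacer and nest below 0.005 m and angle between each of base, spacer's own z axis and vertical below 0.07 rad and z of base in the frame of floor_top between -0.003 and 0.003 m and z of spacer in the frame of base between 0.027 and 0.033 m and contact force between spacer and the fingers below 0.1 N), for 0.2 s.
2. the top disc lies squarely on the spacer in the nest and has been let go (horizontal distance between each of base, spacer, disc and nest below 0.005 m and angle between each of base, spacer, disc's own z axis and vertical below 0.07 rad and z of base in the frame of floor_top between -0.003 and 0.003 m and z of spacer in the frame of base between 0.027 and 0.033 m and z of disc in the frame of spacer between 0.013 and 0.019 m and contact force between disc and the fingers below 0.1 N), for 0.2 s.
At the end, for the whole second after the job is handed in: Ends holding: base, spacer, disc stacked in order on the sprung floor, each within 5 mm of the nest's centre, tilt under 0.07 rad, resting on the one below within 3 mm; fingers on the disc press it on the spacer with 7 to 16 N; the floor is still, 3 to 15 mm down (horizontal distance between each of base, spacer, disc and nest below 0.005 m and angle between each of base, spacer, disc's own z axis and vertical below 0.07 rad and z of base in the frame of floor_top between -0.003 and 0.003 m and z of spacer in the frame of base between 0.027 and 0.033 m and z of disc in the frame of spacer between 0.013 and 0.019 m and contact force between disc and spacer between 7 and 16 N and contact force between disc and the fingers above 4 N and value of joint floor between 0.003 and 0.015 m and velocity of joint floor between -0.005 and 0.005 m/s); the arm keeps its last pose, push and grip.
It fails at once if the sprung floor is pushed to its bottom stop (value of joint floor above 0.019 m).
It fails at once if a bystander is moved by more than 30 mm (distance of any of hedgehog, tape, spatula, jar, mug, block, roller from where it was at the start of the episode above 0.03 m).
It also fails if it takes over 61 s, if anything falls off the work surface, if the arm or the gripper's body presses on something with over 40 N, if the wrist force passes 120 N, or if a joint passes its speed limit or range.

### The arm

A 6-joint arm with a two-finger parallel gripper is mounted at the origin on the work surface. World frame = base frame: x ahead of the robot, y to its left, z up, the work surface at z = 0. Lengths are in m, angles in rad, forces in N, time in s.
With the tool pointing down it reaches from about 0.3 to 0.875 m from the base axis. Payload 6.4 kg.
Tool frame: the origin (TCP) lies between the finger pads; the fingertips stand 25 mm ahead of it and the grasp point (between the pads) lies 6 mm ahead of it; z points along the fingers, y is the line along which they close (so a half turn about z gives the same grasp; the last joint's range is limited). The gripper opens to 85 mm and grips with 20 to 120 N. Pads are 22 mm wide; open, the fingers measure 114 mm over their backs; the gripper's body (76 mm by 85 mm) begins 54 mm behind the grasp point. The pads swing forward as they close: fully open they stand 13 mm farther back than shut.
Start: joints at [-1.33, 0.181, 1.607, -0, 1.354, -0.206], TCP at [0.248, -0.519, 0.226] pointing down, gripper open.
Joint ranges: [-2.99, 2.99], [-0.89, 2.07], [0.3, 2.58], [-1.14, 4.28], [0, 2.63], [-3.12, 3.12]. Speed limits (rad/s): [2.57, 2.57, 3.01, 3.14, 3.14, 3.14].

### API

Orientations are given as a unit quaternion [w, x, y, z].
In Python, from bench import ctrl gives the robot as it stands.
- The arm moves only by the tool servo_tool, never from a script. Its argument "series" is text: rows parted by semicolons, each of 7 numbers parted by spaces: the gripper command: -1 is fully open, 1 is shut, values between are in proportion, then the shift along the tool's x, y, z in m, then the turn, a rotation vector about the tool's x, y, z in degrees. A call has 1 to 12 rows; each row is the pose to reach, as a shift and turn from the pose commanded when the call began, along the tool's axes at that moment; what a row does not reach only later rows make up. A row lasts 1/12 s, in which the tool goes at most 41.7 mm and 7.16 degrees, less where a joint would pass 70% of its speed; a pose out of reach is approached as far as the arm can. A call with a gripper value outside its range is refused whole. The fingers move at their own pace and stop on an object; the grip force is fixed at half the most. Time passes only in rows, so rows that repeat a pose let the fingers close. It gives the time, the measured TCP pose, the force, the opening and the grip force at its end, in the units of the state.
- ctrl.get_obs(): the state, without advancing time (a new reading comes with each control period).
- ctrl.camera(name): name is "scene" or "top" or "wrist"; returns a dict with "img" (480x640x3 uint8, red, green, blue), "z_map" (480x640 float32, m along the optical axis (not along the pixel's ray), 0 where there is no reading), "fovy" (degrees; the focal length in pixels is half the picture's height over the tangent of half this angle, whatever the lens; pixels are square), "cx", "cy" (the principal point, pixels), "k1" (the pictures are not rectified: a ray, as slopes to the right and down, at radius r is drawn at 1 + k1 r^2 times it, then the intrinsics apply), "extrinsics" (4x4, takes a point from camera to world coordinates); the wrist camera has in their place "T_tool_cam" (4x4, takes a point from camera to tool coordinates, whose origin is the TCP and whose axes are the flange's). Camera axes: x right, y down, z forward; pixel columns grow to the right and rows downward; lengths in m; the calibration is good to about 2 mm. A picture is of the moment at which its call begins: read the wrist's pose just before it.
- ctrl.hand_in(): hands the job in; it is judged then, once.
The state is a dict: "time_s": time; "q": joint angles; "dq": joint speeds; "joint_efforts": joint torques, N m; "eef_pos": TCP position; "eef_rot": TCP orientation; "wrist_force": force on the tool from outside, world axes, zero at the start; "torque": the same for the moment, N m; "opening": opening from 0.0 (shut) to 1.0 (fully open); "grasp_force": force on a finger pad.
Only numpy, scipy, OpenCV 4.12 (cv2) and the standard library are available. Lean on these libraries where they do the work, as an engineer would, in place of code of your own. Each camera call takes 0.05 s, during which the arm holds its last target. There are 200 camera calls.

## Working session

There is one attempt and no reset: what is moved stays moved. The work goes in short steps, Python scripts to look and compute and a tool call to move; the robot and the scene stay as the last step left them, time stands still between calls to the robot, and variables do not carry over. Pictures are saved under pics/ and viewed, at most 10 in all, crops included, and the job is handed in when it is done.

Besides the shell and the picture viewer there is one more tool, called after "Call:" by a JSON object that holds its "name" and its "arguments". servo_tool: Moves the arm, as the interface text tells. Its arguments: {"type":"object","properties":{"series":{"type":"string"}},"required":["series"]}

```bash
mkdir -p pics; ls
python3 - <<'E'
from bench import ctrl
import cv2,numpy as np,pickle
o=ctrl.get_obs();print({k:np.round(v,3) for k,v in o.items()})
for n in("scene","top"):
    c=ctrl.camera(n);pickle.dump(c,open(f"{n}.pkl","wb"));cv2.imwrite(f"pics/{n}0.png",c["img"][:,:,::-1])
    print(n,c["fovy"],c["cx"],c["cy"],c["k1"],np.round(c["extrinsics"],3).tolist())
E
```

```text
pics
{'time_s': np.float64(0.0), 'q': array([-1.33 ,  0.182,  1.608, -0.   ,  1.354, -0.206]), 'dq': array([ 0.001,  0.   ,  0.   , -0.001, -0.   , -0.   ]), 'joint_efforts': array([ 0.0000e+00, -4.4487e+01, -3.5134e+01, -0.0000e+00,  9.0000e-03,
        0.0000e+00]), 'eef_pos': array([ 0.248, -0.518,  0.225]), 'eef_rot': array([-0.001,  0.975,  0.222, -0.   ]), 'wrist_force': array([ 0.823,  0.23 , -0.444]), 'torque': array([ 0.052, -0.036,  0.047]), 'grasp_force': np.float64(0.0), 'opening': np.float64(1.005)}
scene 54.13503676052924 315.64174985466985 232.2730868599051 0.008972479489826133 [[0.647, 0.552, -0.526, 1.049], [0.763, -0.482, 0.432, -0.418], [-0.015, -0.681, -0.732, 0.832], [0.0, 0.0, 0.0, 1.0]]
top 56.61693922202663 313.13195717323833 241.66560585627334 0.007336722257941291 [[-0.009, -0.997, 0.076, 0.474], [-1.0, 0.01, 0.012, -0.0], [-0.013, -0.076, -0.997, 1.048], [0.0, 0.0, 0.0, 1.0]]
```

View pics/top0.png

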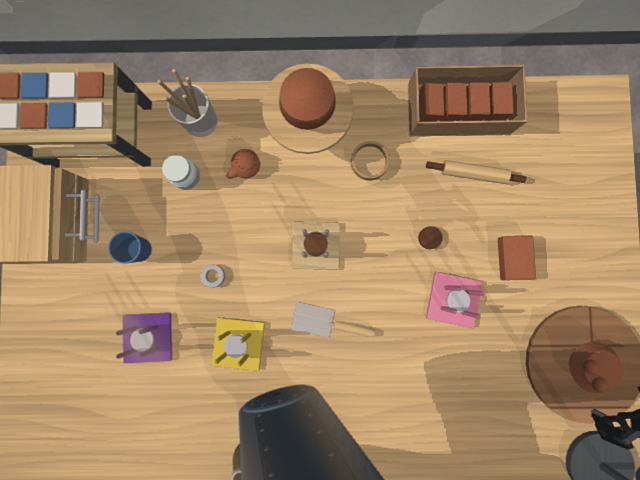

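View pics/scene0.png

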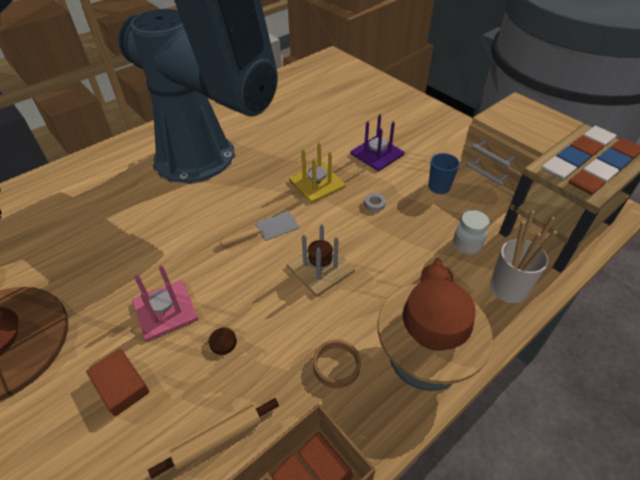

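The top picture shows the plywood nest with the brown base in it at (316,245), the grey ring at (213,276) and the dark disc at (430,238). Nest-shaped items: pink (458,300), yellow (238,345), purple (147,338), all excluded by colour; only plywood (316,245) fits. Ring-shaped: the thin tan tape roll at (370,160) is too big, so the grey ring is the spacer.

```bash
cat > h.py <<'E'
import numpy as np,cv2,pickle
from scipy.spatial.transform import Rotation as R
def K(c):
    f=240/np.tan(np.radians(c["fovy"]/2));return np.array([[f,0,c["cx"]],[0,f,c["cy"]],[0,0,1]])
def D(c): return np.array([c["k1"],0,0,0,0.])
def ext(c,o=None):
    if "extrinsics" in c: return c["extrinsics"]
    T=np.eye(4);T[:3,:3]=R.from_quat(np.roll(o["eef_rot"],-1)).as_matrix();T[:3,3]=o["eef_pos"]
    return T@c["T_tool_cam"]
def rays(c,px): 
    p=cv2.undistortPoints(np.asarray(px,float).reshape(-1,1,2),K(c),D(c))[:,0]
    return np.c_[p,np.ones(len(p))]
def onplane(c,px,z,o=None):
    E=ext(c,o);d=rays(c,px)@E[:3,:3].T;return E[:3,3]+d*((z-E[2,3])/d[:,2])[:,None]
def cloud(c,o=None):
    v,u=np.mgrid[:480,:640];E=ext(c,o)
    P=(rays(c,np.c_[u.ravel(),v.ravel()])*c["z_map"].reshape(-1,1))@E[:3,:3].T+E[:3,3]
    P[c["z_map"].ravel()==0]=np.nan
    return P.reshape(480,640,3)
def proj(c,P,o=None):
    Ei=np.linalg.inv(ext(c,o));Q=np.asarray(P)@Ei[:3,:3].T+Ei[:3,3]
    return cv2.projectPoints(Q,np.zeros(3),np.zeros(3),K(c),D(c))[0][:,0]
E
python3 - <<'E'
from h import *
for n,rois in(("top",{"nest":(316,245),"spacer":(213,276),"disc":(430,238)}),("scene",{"nest":(320,262),"spacer":(375,203),"disc":(222,341)})):
    c=pickle.load(open(n+".pkl","rb"));P=cloud(c);z=P[...,2];hsv=cv2.cvtColor(c["img"],cv2.COLOR_RGB2HSV)
    for k,(u,v) in rois.items():
        s=np.s_[v-45:v+45,u-45:u+45];zz=z[s];off=np.array([u-45,v-45])
        print(n,k,"ctr hsv",hsv[v,u],"P",P[v,u].round(3),"z pct",np.nanpercentile(zz,[1,10,50,90,95,99]).round(4))
        if k=="spacer": m=(hsv[s][...,1]<60)&(zz>.009)&(zz<.025)
        if k=="disc": m=(hsv[s][...,2]<110)&(hsv[s][...,1]>90)&(zz>.009)&(zz<.025)
        if k=="nest": m=(zz>.006)&(zz<.018)
        m=m.astype(np.uint8)
        cs,_=cv2.findContours(m,0,1)
        if not cs: print('none');continue
        ct=max(cs,key=cv2.contourArea) if k!="nest" else np.vstack([x for x in cs if cv2.contourArea(x)>8])
        ct=ct[:,0]+off
        zp=.012 if k=="nest" else .016
        W=onplane(c,ct,zp)[:,:2]
        if k=="nest": r=cv2.minAreaRect((W*1000).astype(np.float32));print("  rect",r)
        else:
            print("  circ",cv2.minEnclosingCircle((W*1000).astype(np.float32)),cv2.fitEllipse((W*1000).astype(np.float32)))
    if n=="top":
        a=cv2.resize(c["img"][205:290,270:362],None,fx=4,fy=4);b=cv2.resize(c["img"][250:305,180:245],None,fx=4,fy=4);d=cv2.resize(c["img"][210:265,400:465],None,fx=4,fy=4)
        im=np.zeros((440,368+260,3),np.uint8);im[:340,:368]=a;im[:220,368:]=b;im[220:440,368:]=d;cv2.imwrite("pics/crop0.png",im[:,:,::-1])
E
```

```text
top nest ctr hsv [ 11 132 108] P [0.541 0.005 0.069] z pct [-0.0044 -0.0023  0.0008  0.0139  0.069   0.0756]
  rect ((544.0744018554688, 6.433326721191406), (109.38932037353516, 109.72521209716797), 89.2047348022461)
top spacer ctr hsv [ 17 103 141] P [ 0.475  0.249 -0.002] z pct [-0.0047 -0.0027 -0.0001  0.0029  0.0058  0.0165]
  circ ((476.27349853515625, 245.60174560546875), 27.20171546936035) ((476.4413757324219, 245.65322875976562), (50.551048278808594, 53.217716217041016), 174.92626953125)
top disc ctr hsv [ 10 131  99] P [ 0.558 -0.259  0.016] z pct [-0.0045 -0.0024  0.0001  0.0045  0.0139  0.0175]
  circ ((560.3566284179688, -259.076904296875), 26.668638229370117) ((559.5038452148438, -259.4671630859375), (49.4662971496582, 51.69557571411133), 20.228479385375977)
scene nest ctr hsv [ 9 30 60] P [ 0.573 -0.017  0.071] z pct [-0.0028 -0.0009  0.0016  0.0466  0.0707  0.1001]
  rect ((545.8857421875, 4.1486053466796875), (112.37069702148438, 113.99373626708984), 88.96864318847656)
scene spacer ctr hsv [ 15 106  99] P [0.475 0.251 0.003] z pct [-0.0031 -0.0013  0.0009  0.0056  0.0134  0.0429]
  circ ((477.2202453613281, 243.3460235595703), 30.0858154296875) ((478.9242858886719, 244.17015075683594), (51.032379150390625, 57.9931640625), 32.97599792480469)
scene disc ctr hsv [ 10 173  56] P [ 0.563 -0.263  0.015] z pct [-0.0026 -0.001   0.0011  0.0123  0.0158  0.0183]
  circ ((561.127685546875, -261.96136474609375), 29.1088924407959) ((561.333251953125, -261.5169982910156), (52.06878662109375, 55.66142272949219), 73.13875579833984)
```

View pics/crop0.png

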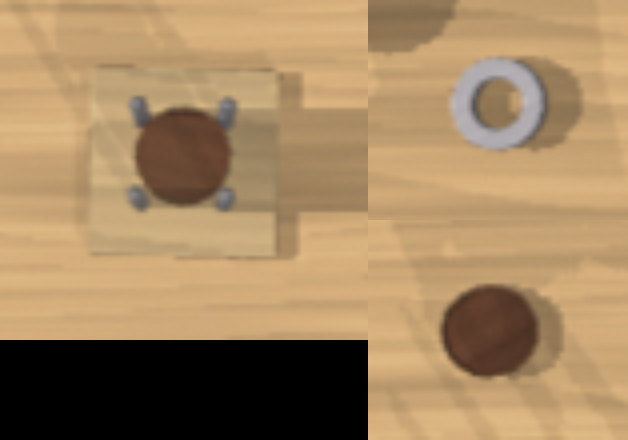

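The crop confirms the plain plywood nest with the brown base, a 54 mm grey ring and a solid dark 54 mm disc. Two views agree within 2–3 mm. I'll move over the nest first for a wrist view.

Call:
{"name": "servo_tool", "arguments": {"series": "-1 0.33 -0.229 -0.03 0 0 26.6;-1 0.33 -0.229 -0.03 0 0 26.6;-1 0.33 -0.229 -0.03 0 0 26.6;-1 0.33 -0.229 -0.03 0 0 26.6;-1 0.33 -0.229 -0.03 0 0 26.6;-1 0.33 -0.229 -0.03 0 0 26.6;-1 0.33 -0.229 -0.03 0 0 26.6;-1 0.33 -0.229 -0.03 0 0 26.6;-1 0.33 -0.229 -0.03 0 0 26.6;-1 0.33 -0.229 -0.03 0 0 26.6;-1 0.33 -0.229 -0.03 0 0 26.6"}}

```text
time_s: 1.02
eef_pos: [0.449, -0.1648, 0.2563]
eef_rot: [-0.001, 1.0, -0.006, 0.001]
wrist_force: [0.5, 0.4, -0.4]
opening: 1.001
grasp_force: 0.0
```

```bash
cat >> h.py <<'E'
def togo(o,x,y,z,xdeg=-0.9):
    Rm=R.from_quat(np.roll(o["eef_rot"],-1));t=np.radians(xdeg)
    G=R.from_matrix(np.array([[np.cos(t),np.sin(t),0],[np.sin(t),-np.cos(t),0],[0,0,-1.]]))
    print("t",round(float(o["time_s"]),2),"pos",np.round(o["eef_pos"],4),"xdeg",np.degrees(np.arctan2(*Rm.as_matrix()[[1,0],0])).round(2),"F",np.round(o["wrist_force"],2),"open",np.round(o["opening"],3),"grip",np.round(o["grasp_force"],2))
    print("togo",Rm.inv().apply(np.array([x,y,z])-o["eef_pos"]).round(4),"turn",np.degrees((Rm.inv()*G).as_rotvec()).round(2))
E
python3 - <<'E'
from h import *
from bench import ctrl
o=ctrl.get_obs();togo(o,.545,.005,.25)
c=ctrl.camera("wrist");print(np.round(c["T_tool_cam"],3).tolist(),c["fovy"])
E
```

```text
t 1.02 pos [ 0.449  -0.1648  0.2563] xdeg -0.69 F [ 0.51  0.36 -0.36] open 1.001 grip 0.0
togo [ 0.094  -0.171   0.0067] turn [-0.09 -0.07  0.21]
[[0.0, -0.959, -0.282, 0.072], [1.0, 0.001, -0.0, 0.0], [0.0, -0.282, 0.959, -0.147], [0.0, 0.0, 0.0, 1.0]] 67.74394801190145
```

Call:
{"name": "servo_tool", "arguments": {"series": "-1 0.094 -0.171 0.006 0 0 0.2;-1 0.094 -0.171 0.006 0 0 0.2;-1 0.094 -0.171 0.006 0 0 0.2;-1 0.094 -0.171 0.006 0 0 0.2;-1 0.094 -0.171 0.006 0 0 0.2;-1 0.094 -0.171 0.006 0 0 0.2;-1 0.094 -0.171 0.006 0 0 0.2"}}

```text
time_s: 1.65
eef_pos: [0.544, 0.0002, 0.2492]
eef_rot: [0.0, 1.0, -0.01, -0.001]
wrist_force: [-0.1, -0.2, 0.2]
opening: 1.003
grasp_force: 0.0
```

Run:
```python
from h import *
from bench import ctrl
o=ctrl.get_obs();togo(o,.476,.245,.25)
c=ctrl.camera("wrist");pickle.dump((o,c),open("wn.pkl","wb"))
print(proj(c,[[.545,.005,.07]],o))
cv2.imwrite("pics/wn.png",c["img"][:,:,::-1])
```

```text
t 1.65 pos [5.440e-01 2.000e-04 2.492e-01] xdeg -1.09 F [-0.12 -0.24  0.2 ] open 1.003 grip 0.0
togo [-0.0727 -0.2435 -0.0008] turn [ 0.01  0.09 -0.19]
[[311.45460439 210.34301414]]
```

View pics/wn.png

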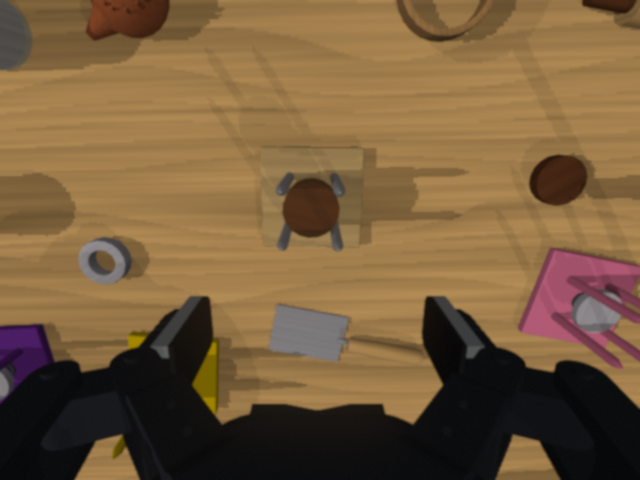

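Wrist view: the nest with the base is at (312,205), the ring at (105,261) and the disc at (558,180), all in one picture.

```bash
cat >> h.py <<'E'
def circ(c,o,uv,zp,kind,half=40):
    u,v=uv;u0,v0=max(u-half,0),max(v-half,0);s=np.s_[v0:v+half,u0:u+half]
    h=cv2.cvtColor(c["img"],cv2.COLOR_RGB2HSV)[s];z=cloud(c,o)[s][...,2]
    m=((h[...,1]<70) if kind=="grey" else (h[...,2]<130)&(h[...,1]>90))&(abs(z-zp)<.006)
    m=cv2.morphologyEx(m.astype(np.uint8),cv2.MORPH_OPEN,np.ones((3,3)))
    ct=max(cv2.findContours(m,0,1)[0],key=cv2.contourArea)[:,0]+[u0,v0]
    W=(onplane(c,ct,zp,o)[:,:2]*1000).astype(np.float32)
    e=cv2.fitEllipse(W);print(kind,uv,"ell",np.round(e[0],1),np.round(e[1],1),"enc",np.round(cv2.minEnclosingCircle(W)[0],1),"z",np.nanmedian(z[m>0]).round(4))
E
python3 - <<'E'
from h import *
o,c=pickle.load(open("wn.pkl","rb"))
circ(c,o,(312,207),.07,"brown");circ(c,o,(105,261),.016,"grey");circ(c,o,(558,180),.016,"brown")
z=cloud(c,o)[...,2];s=np.s_[130:265,240:390]
m=((z[s]>.006)&(z[s]<.018)).astype(np.uint8)
ct=np.vstack([x for x in cv2.findContours(m,0,1)[0] if cv2.contourArea(x)>30])[:,0]+[240,130]
print(cv2.minAreaRect((onplane(c,ct,.012,o)[:,:2]*1000).astype(np.float32)))
t=pickle.load(open("top.pkl","rb"));circ(t,None,(316,245),.07,"brown");circ(t,None,(213,276),.016,"grey");circ(t,None,(430,238),.016,"brown")
E
```

```text
brown (312, 207) ell [545.4   5.6] [52.1 52.7] enc [545.5   5.4] z 0.069
grey (105, 261) ell [478.  244.3] [51.7 54.4] enc [478.5 244.3] z 0.0148
brown (558, 180) ell [ 560.8 -259.1] [52.7 54.6] enc [ 560.6 -259. ] z 0.0147
((545.39697265625, 5.445758819580078), (109.13532257080078, 109.31375122070312), 88.25318145751953)
brown (316, 245) ell [544.5   6.2] [50.6 51.5] enc [544.6   6.3] z 0.07
grey (213, 276) ell [476.6 245.3] [51.3 51.9] enc [476.3 245.6] z 0.0154
brown (430, 238) ell [ 559.6 -260.4] [50.  52.9] enc [ 559.7 -260.4] z 0.0158
```

Call:
{"name": "servo_tool", "arguments": {"series": "-1 -0.071 -0.2432 0.149 0 0 0;-1 -0.071 -0.2432 0.149 0 0 0;-1 -0.071 -0.2432 0.149 0 0 0;-1 -0.071 -0.2432 0.149 0 0 0;-1 -0.071 -0.2432 0.149 0 0 0;-1 -0.071 -0.2432 0.149 0 0 0;-1 -0.071 -0.2432 0.149 0 0 0;-1 -0.071 -0.2432 0.149 0 0 0;-1 -0.071 -0.2432 0.149 0 0 0;-1 -0.071 -0.2432 0.149 0 0 0"}}

```text
time_s: 2.53
eef_pos: [0.4787, 0.2431, 0.1012]
eef_rot: [0.0, 1.0, -0.011, 0.0]
wrist_force: [0.3, 0.3, 0.3]
opening: 1.002
grasp_force: 0.0
```

Run:
```python
from h import *
from bench import ctrl
o=ctrl.get_obs();togo(o,.4777,.2447,.028,-1.2)
c=ctrl.camera("wrist");pickle.dump((o,c),open("ws.pkl","wb"))
print(proj(c,[[.4777,.2447,.016]],o))
u=proj(c,[[.4777,.2447,.016]],o)[0].round().astype(int);circ(c,o,u,.016,"grey",90)
cv2.imwrite("pics/ws.png",c["img"][:,:,::-1])
```

```text
t 2.53 pos [0.4787 0.2431 0.1012] xdeg -1.25 F [0.3  0.35 0.28] open 1.002 grip 0.0
togo [-0.0011 -0.0016  0.0732] turn [ 0.04 -0.01 -0.05]
[[314.0847987  242.94898174]]
grey [314 243] ell [477.9 246.6] [51.8 52.5] enc [477.9 246.5] z 0.0148
```

View pics/ws.png

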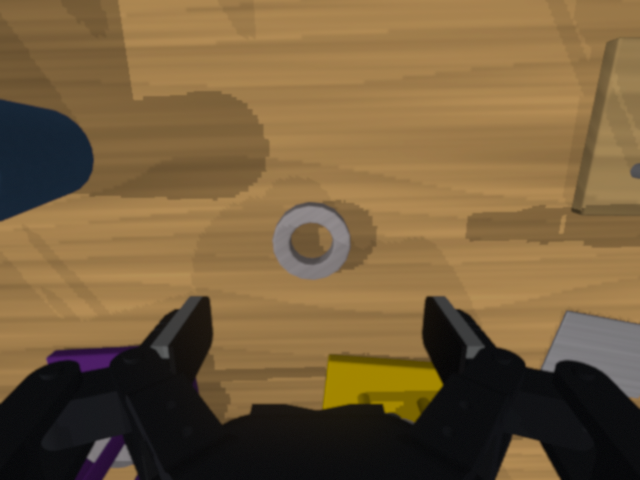

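Ring at (312,241), centred between the fingers (about 205 and 432). Descending to grip.

Call:
{"name": "servo_tool", "arguments": {"series": "-1 -0.001 -0.002 0.04 0 0 0;-1 -0.001 -0.002 0.065 0 0 0;-1 -0.001 -0.002 0.076 0 0 0;-1 -0.001 -0.002 0.076 0 0 0;0.2 -0.001 -0.002 0.076 0 0 0;0.5 -0.001 -0.002 0.076 0 0 0;1 -0.001 -0.002 0.076 0 0 0;1 -0.001 -0.002 0.076 0 0 0;1 -0.001 -0.002 0.076 0 0 0;1 -0.001 -0.002 0.076 0 0 0;1 -0.001 -0.002 0.076 0 0 0;1 -0.001 -0.002 0.076 0 0 0"}}

```text
time_s: 3.58
eef_pos: [0.4772, 0.2466, 0.0251]
eef_rot: [-0.0, 1.0, -0.01, 0.0]
wrist_force: [-0.6, 0.2, 0.3]
opening: 0.003
grasp_force: 0.0
```

Run:
```python
from h import *
from bench import ctrl
o=ctrl.get_obs();togo(o,.4777,.2447,.1,-1.2)
c=ctrl.camera("wrist");pickle.dump((o,c),open("ws2.pkl","wb"))
cv2.imwrite("pics/ws2.png",c["img"][:,:,::-1])
print(proj(c,np.array([[.4777,.2447,.016]]),o), proj(c,[o["eef_pos"],o["eef_pos"]-[0,0,.025]],o))
```

```text
t 3.58 pos [0.4772 0.2466 0.0251] xdeg -1.19 F [-0.63  0.23  0.29] open 0.003 grip 0.0
togo [ 0.0005  0.0019 -0.0749] turn [-0.   -0.01  0.01]
[[320.21465014 287.78121758]] [[316.1025921  297.28161325]
 [316.2474776  275.77594428]]
```

View pics/ws2.png

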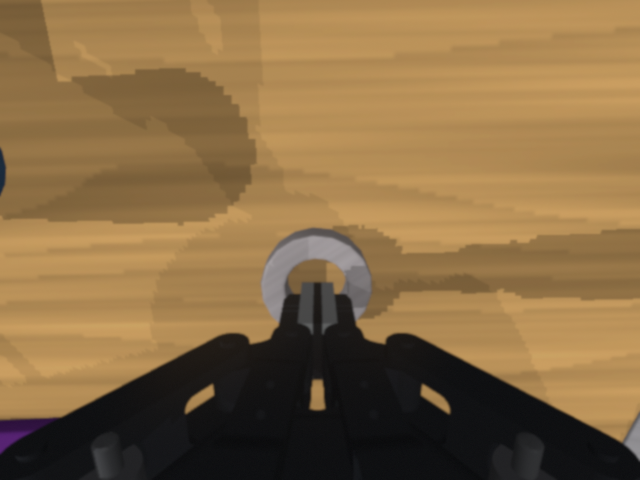

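The fingers are shut over the ring's hole at about (316,285); the ring is flat, but they missed it. Check the tip height by depth.

Run:
```python
from h import *
o,c=pickle.load(open("ws2.pkl","rb"));P=cloud(c,o)
for v in range(276,340,6): print(v,[P[v,u].round(4).tolist() for u in(306,312,326,331)])
circ(c,o,(316,285),.016,"grey",90)
o,c=pickle.load(open("ws.pkl","rb"));P=cloud(c,o)-o["eef_pos"]
for v in(300,310,320,330,345): print(v,[P[v,u].round(4).tolist() for u in(190,200,205,210,430,436,445)])
```

```text
276 [[0.4768, 0.252, -0.001], [0.4766, 0.2489, -0.0012], [0.4762, 0.2416, -0.0018], [0.4766, 0.239, -0.0008]]
282 [[0.4734, 0.2521, -0.001], [0.4737, 0.2489, -0.0001], [0.4728, 0.2416, -0.0017], [0.4731, 0.239, -0.0011]]
288 [[0.4882, 0.2505, 0.039], [0.4886, 0.248, 0.0398], [0.4882, 0.2424, 0.0392], [0.4879, 0.2403, 0.0388]]
294 [[0.4883, 0.2503, 0.0447], [0.4884, 0.2479, 0.0451], [0.4879, 0.2425, 0.0443], [0.488, 0.2405, 0.0446]]
300 [[0.4889, 0.2501, 0.0512], [0.488, 0.2479, 0.0493], [0.4879, 0.2426, 0.0495], [0.4885, 0.2408, 0.0507]]
306 [[0.4884, 0.25, 0.0548], [0.488, 0.2478, 0.0542], [0.4885, 0.2427, 0.0554], [0.4882, 0.2409, 0.0548]]
312 [[0.4884, 0.2498, 0.0594], [0.4886, 0.2477, 0.0598], [0.4881, 0.2428, 0.0591], [0.4879, 0.2411, 0.0588]]
318 [[0.4882, 0.2497, 0.0632], [0.4887, 0.2477, 0.0642], [0.4884, 0.2429, 0.0638], [0.4874, 0.2412, 0.0621]]
324 [[0.4879, 0.2496, 0.0666], [0.4876, 0.2477, 0.0662], [0.4877, 0.243, 0.0665], [0.4875, 0.2413, 0.0662]]
330 [[0.489, 0.2494, 0.0722], [0.4857, 0.2477, 0.0668], [0.489, 0.2431, 0.0725], [0.4896, 0.2416, 0.0735]]
336 [[0.4889, 0.2
[... 409 characters left out ...]
0.0071, 0.0423, 0.0236], [0.0042, 0.0423, 0.0181], [0.0063, -0.0431, 0.0255], [0.0091, -0.0434, 0.0309], [0.0098, -0.0461, 0.0323]]
320 [[0.0119, 0.042, 0.0397], [0.0069, 0.042, 0.0309], [0.0042, 0.0419, 0.0261], [0.0014, 0.0417, 0.0212], [0.0026, -0.0431, 0.0265], [0.0061, -0.0431, 0.0327], [0.0101, -0.0436, 0.0398]]
330 [[0.0088, 0.042, 0.0408], [0.0032, 0.0422, 0.0315], [-0.0001, 0.0424, 0.026], [-0.0026, 0.0419, 0.0218], [-0.0011, -0.043, 0.0275], [0.003, -0.0429, 0.0341], [0.007, -0.0434, 0.0409]]
345 [[0.0036, 0.0423, 0.0417], [-0.0016, 0.042, 0.0338], [-0.0051, 0.0422, 0.0284], [-0.0094, 0.0427, 0.0218], [-0.0063, -0.0428, 0.0294], [-0.0017, -0.0425, 0.0364], [0.0027, -0.043, 0.0431]]
```

Depth shows the shut fingertips at z≈0.038 with the TCP at 0.025: the tips are really about 13 mm *behind* the TCP (about 26 mm when open), unlike the text. So I use the measured offset and descend gently, watching the force.

Call:
{"name": "servo_tool", "arguments": {"series": "-1 0.001 0 0 0 0 0;-1 0.001 0 0 0 0 0;-1 0.001 0 0 0 0 0;-1 0.001 0 0 0 0 0;-1 0.001 0 0.015 0 0 0;-1 0.001 0 0.025 0 0 0;-1 0.001 0 0.033 0 0 0;-1 0.001 0 0.037 0 0 0;-1 0.001 0 0.037 0 0 0;-1 0.001 0 0.037 0 0 0"}}

```text
time_s: 4.47
eef_pos: [0.478, 0.2465, -0.0123]
eef_rot: [0.0, 1.0, -0.01, -0.0]
wrist_force: [-0.4, -0.2, 0.1]
opening: 1.0
grasp_force: 0.0
```

```bash
cat > tip.py <<'E'
from h import *
from bench import ctrl
o=ctrl.get_obs();togo(o,.545,.0056,.25,-1.2)
c=ctrl.camera("wrist");P=cloud(c,o);pickle.dump((o,c),open("last.pkl","wb"))
h=cv2.cvtColor(c["img"],cv2.COLOR_RGB2HSV);d=P-o["eef_pos"]
m=(abs(d[...,0]-.0105)<.0025)&(d[...,2]<.07)&(d[...,2]>.004)&(abs(d[...,1])<.06)&(P[...,2]>.004)&(h[...,1]<60)
for s in(-1,1):
    q=d[m&(np.sign(d[...,1])==s)];print("tip dz (2%)",len(q),np.percentile(q[:,2],[0,2,5]).round(4) if len(q) else "", "y range",q[:,1].min().round(4) if len(q) else "",q[:,1].max().round(4) if len(q) else "")
E
python3 tip.py
```

```text
t 4.47 pos [ 0.478   0.2465 -0.0123] xdeg -1.2 F [-0.45 -0.21  0.09] open 1.0 grip 0.0
togo [ 0.0718  0.2395 -0.2623] turn [ 0.01  0.04 -0.  ]
tip dz (2%) 2932 [0.0214 0.0251 0.0264] y range -0.0564 -0.0062
tip dz (2%) 2617 [0.0168 0.0242 0.0263] y range 0.0071 0.06
```

Call:
{"name": "servo_tool", "arguments": {"series": "-0.3 0 0 0.002 0 0 0;0 0 0 0.002 0 0 0;0.5 0 0 0.002 0 0 0;1 0 0 0.002 0 0 0;1 0 0 0.002 0 0 0;1 0 0 0.002 0 0 0;1 0 0 0.002 0 0 0;1 0 0 0.002 0 0 0"}}

```text
time_s: 5.18
eef_pos: [0.4836, 0.2479, -0.0085]
eef_rot: [-0.001, 1.0, -0.01, 0.005]
wrist_force: [-3.0, -0.8, 31.1]
opening: 0.598
grasp_force: 74.8
```

```bash
python3 tip.py
```

```text
t 5.18 pos [ 0.4836  0.2479 -0.0085] xdeg -1.17 F [-2.98 -0.82 31.11] open 0.598 grip 74.81
togo [ 0.0689  0.2404 -0.2584] turn [-0.14 -0.58  0.03]
tip dz (2%) 4502 [0.0125 0.0173 0.0222] y range -0.0599 -0.0003
tip dz (2%) 3864 [0.0127 0.0169 0.0221] y range 0.0 0.059
```

Gripped at 0.598 (≈54 mm ring), but the tips bottomed on the table (31 N). Lifting straight up.

Call:
{"name": "servo_tool", "arguments": {"series": "1 0 0 -0.01 0 0 0;1 0 0 -0.03 0 0 0;1 0 0 -0.06 0 0 0;1 0 0 -0.1 0 0 0;1 0 0 -0.14 0 0 0;1 0 0 -0.18 0 0 0;1 0 0 -0.185 0 0 0;1 0 0 -0.185 0 0 0;1 0 0 -0.185 0 0 0"}}

```text
time_s: 5.98
eef_pos: [0.4781, 0.2465, 0.171]
eef_rot: [-0.0, 1.0, -0.01, 0.0]
wrist_force: [-0.7, -0.9, -1.4]
opening: 0.597
grasp_force: 63.3
```

```bash
python3 tip.py
python3 - <<'E'
from h import *
o,c=pickle.load(open("last.pkl","rb"))
cv2.imwrite("pics/hold.png",c["img"][:,:,::-1])
P=cloud(c,o)-o["eef_pos"];h=cv2.cvtColor(c["img"],cv2.COLOR_RGB2HSV)
for v in range(200,420,12): print(v,[ (P[v,u].round(3)*1000).astype(int).tolist() for u in(270,295,316,340,365)])
E
```

```text
t 5.98 pos [0.4781 0.2465 0.171 ] xdeg -1.2 F [-0.74 -0.9  -1.37] open 0.597 grip 63.28
togo [ 0.072   0.2394 -0.079 ] turn [-0.01 -0.03  0.  ]
tip dz (2%) 4509 [0.0121 0.0174 0.0222] y range -0.0599 -0.0002
tip dz (2%) 3847 [0.0104 0.0168 0.0218] y range 0.0001 0.0594
200 [[13, 42, -172], [13, 19, -171], [12, 0, -171], [12, -21, -172], [11, -44, -172]]
212 [[2, 42, -172], [2, 20, -171], [1, 1, -172], [1, -21, -172], [0, -44, -172]]
224 [[-9, 43, -171], [-9, 20, -171], [-10, 1, -172], [-11, -21, -173], [-11, -44, -173]]
236 [[-21, 44, -172], [-21, 21, -171], [-22, 1, -172], [-22, -21, -172], [-22, -44, -172]]
248 [[-32, 45, -172], [-33, 21, -172], [-33, 1, -171], [-34, -21, -172], [-34, -45, -172]]
260 [[-44, 45, -172], [-45, 22, -173], [-45, 2, -172], [-46, -21, -173], [-46, -45, -171]]
272 [[-57, 46, -172], [19, 8, 17], [21, 0, 22], [19, -10, 18], [-58, -45, -172]]
284 [[13, 18, 15], [17, 8, 22], [17, 0, 24], [17, -9, 24], [12, -20, 12]]
296 [[13, 17, 24], [12, 8, 22], [11, 0, 22], [11, -9, 23], [11, -19, 23]]
308 [[7, 17, 23], [-9223372036854775808, -9223372036854775808, -92233720
[... 173 characters left out ...]
 24, -172], [-123, 3, -173], [-116, -20, -161], [-3, -19, 24]]
344 [[-8, 18, 24], [-17, 10, 11], [-135, 4, -171], [-18, -10, 9], [-9, -19, 23]]
356 [[-14, 19, 24], [-17, 9, 19], [-21, 0, 13], [-18, -10, 19], [-15, -19, 23]]
368 [[-20, 19, 23], [-21, 9, 22], [-21, 0, 22], [-21, -9, 22], [-20, -19, 23]]
380 [[-179, 53, -173], [-25, 9, 24], [-25, 0, 24], [-26, -9, 24], [-128, -38, -105]]
392 [[-193, 54, -171], [-194, 27, -171], [-31, 1, 23], [-186, -20, -161], [-127, -36, -90]]
404 [[11, 10, 77], [-210, 28, -173], [-210, 5, -172], [-199, -20, -159], [9, -12, 77]]
416 [[10, 10, 81], [11, 4, 81], [11, 0, 81], [10, -6, 81], [10, -11, 81]]<stdin>:5: RuntimeWarning: invalid value encountered in cast
```

View pics/hold.png

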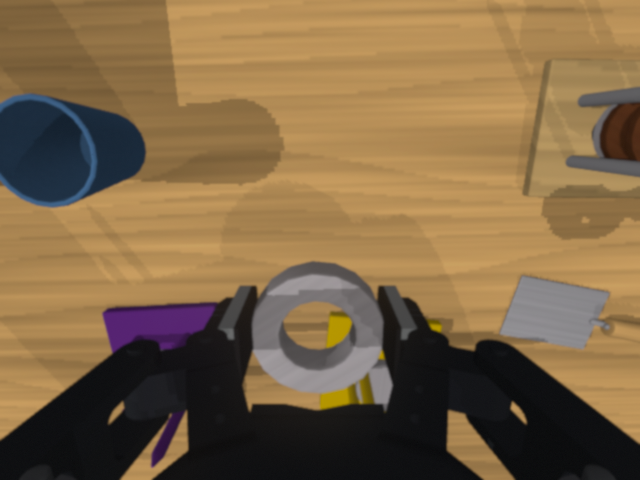

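The ring is held flat at (318,325); its centre sits a few mm behind the finger centre. Measuring that offset.

```bash
cat > held.py <<'E'
from h import *
import sys
kind=sys.argv[1];o,c=pickle.load(open("last.pkl","rb"))
P=cloud(c,o)-o["eef_pos"];h=cv2.cvtColor(c["img"],cv2.COLOR_RGB2HSV)
m=(abs(P[...,2]-.0235)<.003)&(abs(P[...,1])<.024)&(abs(P[...,0])<.04)
Q=P[m];A=np.c_[Q[:,:2],np.ones(len(Q))];s=np.linalg.lstsq(A,Q[:,2],rcond=None)[0];zt=np.median(Q[:,2])
print("n",len(Q),"tilt",s[:2].round(3),"top rel TCP",zt.round(4),"x span",np.percentile(Q[:,0],[.5,99.5]).round(4),"y span",np.percentile(Q[:,1],[.5,99.5]).round(4))
if kind=="ring":
    # inner hole contour
    mm=m.astype(np.uint8);cs,hi=cv2.findContours(mm,cv2.RETR_CCOMP,1)
    k=max([i for i in range(len(cs)) if hi[0][i][3]>=0],key=lambda i:cv2.contourArea(cs[i]))
    W=(onplane(c,cs[k][:,0],o["eef_pos"][2]+zt,o)[:,:2]-o["eef_pos"][:2])*1000
    e=cv2.fitEllipse(W.astype(np.float32));print("hole",np.round(e[0],1),np.round(e[1],1))
# centre from strips: extremes of x for |y|<5 mm
q=Q[abs(Q[:,1])<.004];print("strip mid x",(np.percentile(q[:,0],[1,99])).round(4),np.percentile(q[:,0],[1,99]).mean().round(4))
E
python3 held.py ring
```

```text
n 8689 tilt [-0.008 -0.001] top rel TCP 0.0232 x span [-0.0312  0.0205] y span [-0.0237  0.0237]
hole [-4.6 -0.5] [28.9 29.5]
strip mid x [-0.0317  0.021 ] -0.0054
```

Call:
{"name": "servo_tool", "arguments": {"series": "1 0.0775 0.239 0 0 0 0;1 0.0775 0.239 0 0 0 0;1 0.0775 0.239 0 0 0 0;1 0.0775 0.239 0 0 0 0;1 0.0775 0.239 0 0 0 0;1 0.0775 0.239 0 0 0 0;1 0.0775 0.239 0 0 0 0;1 0.0775 0.239 0.02 0 0 0;1 0.0775 0.239 0.04 0 0 0;1 0.0775 0.239 0.05 0 0 0;1 0.0775 0.239 0.05 0 0 0;1 0.0775 0.239 0.05 0 0 0"}}

```text
time_s: 7.03
eef_pos: [0.5495, 0.0065, 0.1194]
eef_rot: [-0.0, 1.0, -0.01, -0.002]
wrist_force: [-0.0, -0.0, -0.7]
opening: 0.596
grasp_force: 63.3
```

```bash
python3 tip.py; python3 held.py ring
cat > pins.py <<'E'
from h import *
# pin positions from wrist view: points near height 0.085-0.11 around nest
o,c=pickle.load(open("last.pkl","rb"));P=cloud(c,o)
for sx in(-1,1):
  for sy in(-1,1):
    e=np.array([.5453+.024*sx,.0055+.024*sy]);d=P-np.r_[e,0]
    m=(np.hypot(d[...,0],d[...,1])<.014)&(P[...,2]>.05)&(P[...,2]<.113)
    q=P[m]
    if len(q)>10:print(sx,sy,len(q),"err mm",((np.median(q[:,:2],axis=0)-e)*1000).round(1),"zmax",q[:,2].max().round(3), "top pts",((q[q[:,2]>q[:,2].max()-.006][:,:2].mean(0)-e)*1000).round(1))
cv2.imwrite("pics/over.png",c["img"][:,:,::-1])
E
python3 pins.py
```

```text
t 7.03 pos [0.5495 0.0065 0.1194] xdeg -1.18 F [-0.02 -0.   -0.74] open 0.596 grip 63.27
togo [-0.0049  0.0009 -0.1306] turn [-0.04  0.21  0.02]
tip dz (2%) 4453 [0.0105 0.0163 0.0219] y range -0.0599 -0.0002
tip dz (2%) 2702 [0.009  0.0154 0.0197] y range 0.0001 0.0588
n 8680 tilt [-0.012  0.   ] top rel TCP 0.0233 x span [-0.031   0.0206] y span [-0.0237  0.0236]
hole [-4.4 -0.5] [28.9 29.5]
strip mid x [-0.0318  0.021 ] -0.0054
1 -1 1018 err mm [0.7 2.1] zmax 0.112 top pts [-0.3 -0. ]
1 1 1015 err mm [ 2.1 -3.2] zmax 0.112 top pts [ 1. -1.]
```

View pics/over.png

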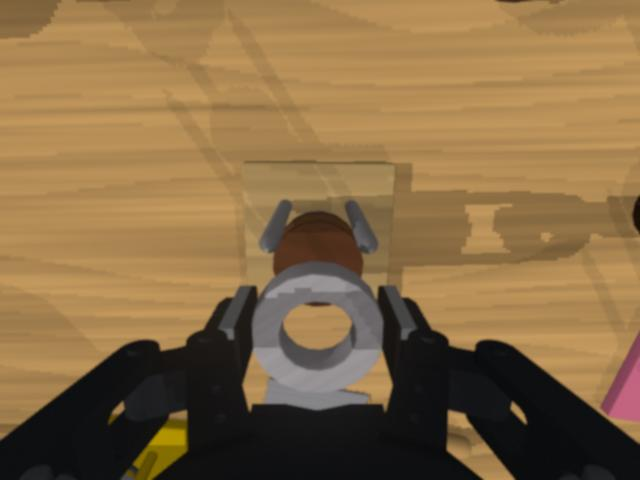

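The ring is over the pocket; the front pin tops (near (275,205) and (358,205)) match the nest estimate within about 0.5 mm. Lowering into the taper.

Call:
{"name": "servo_tool", "arguments": {"series": "1 0.0005 0.0004 0.008 0 0 0;1 0.0005 0.0004 0.014 0 0 0;1 0.0005 0.0004 0.019 0 0 0;1 0.0005 0.0004 0.023 0 0 0;1 0.0005 0.0004 0.026 0 0 0;1 0.0005 0.0004 0.029 0 0 0;1 0.0005 0.0004 0.029 0 0 0"}}

```text
time_s: 7.67
eef_pos: [0.5508, 0.0056, 0.0913]
eef_rot: [-0.0, 1.0, -0.01, -0.0]
wrist_force: [-0.3, 0.5, -1.3]
opening: 0.598
grasp_force: 63.3
```

Inside the pocket with no contact force. Continue to the base.

Call:
{"name": "servo_tool", "arguments": {"series": "1 0 0 0.007 0 0 0;1 0 0 0.013 0 0 0;1 0 0 0.018 0 0 0;1 0 0 0.023 0 0 0;1 0 0 0.026 0 0 0;1 0 0 0.028 0 0 0;1 0 0 0.028 0 0 0"}}

```text
time_s: 8.25
eef_pos: [0.5509, 0.0056, 0.0634]
eef_rot: [-0.0, 1.0, -0.011, -0.0]
wrist_force: [-0.4, -1.2, -0.0]
opening: 0.6
grasp_force: 63.3
```

Call:
{"name": "servo_tool", "arguments": {"series": "1 0 0 0.001 0 0 0;1 0 0 0.001 0 0 0"}}

```text
time_s: 8.42
eef_pos: [0.5514, 0.0055, 0.0631]
eef_rot: [0.0, 1.0, -0.01, 0.0]
wrist_force: [-0.5, -0.1, 0.1]
opening: 0.601
grasp_force: 63.3
```

Contact (weight is off the wrist). Release slightly, wait, then rise.

Call:
{"name": "servo_tool", "arguments": {"series": "-0.4 0 0 0.001 0 0 0;-0.5 0 0 0.001 0 0 0;-0.6 0 0 0.001 0 0 0;-0.6 0 0 0.001 0 0 0;-0.6 0 0 0 0 0 0;-0.6 0 0 -0.02 0 0 0;-0.6 0 0 -0.05 0 0 0;-0.6 0 0 -0.09 0 0 0;-1 0 0 -0.13 0 0 0;-1 0 0 -0.16 0 0 0;-1 0 0 -0.185 0 0 0;-1 0 0 -0.185 0 0 0"}}

```text
time_s: 9.42
eef_pos: [0.5544, 0.005, 0.255]
eef_rot: [0.001, 1.0, -0.01, 0.005]
wrist_force: [0.9, -0.7, 0.5]
opening: 0.997
grasp_force: 0.0
```

Run:
```python
from h import *
from bench import ctrl
o=ctrl.get_obs();togo(o,.5608,-.2595,.12,-1.2)
c=ctrl.camera("wrist");pickle.dump((o,c),open("last.pkl","wb"))
u=proj(c,[[.5455,.0055,.086]],o)[0].round().astype(int);print(u);circ(c,o,u,.086,"grey",60)
P=cloud(c,o);q=P[np.hypot(P[...,0]-.5455,P[...,1]-.0055)<.0255];q=q[abs(q[:,2]-.086)<.006]
print(len(q),q[:,2].mean(),np.linalg.lstsq(np.c_[q[:,:2],np.ones(len(q))],q[:,2],rcond=None)[0][:2])
u=proj(c,[[.5605,-.2595,.016]],o)[0].round().astype(int);print(u)
cv2.imwrite("pics/rel.png",c["img"][:,:,::-1])
```

```text
t 9.42 pos [0.5544 0.005  0.255 ] xdeg -1.19 F [ 0.87 -0.7   0.52] open 0.997 grip 0.0
togo [0.0104 0.264  0.1356] turn [ 0.12 -0.63  0.01]
[316 226]
grey [316 226] ell [546.6   5. ] [51.8 52.4] enc [546.5   4.8] z 0.0848
1585 0.08481862133864379 [0.00535736 0.00232252]
[559 192]
```

View pics/rel.png

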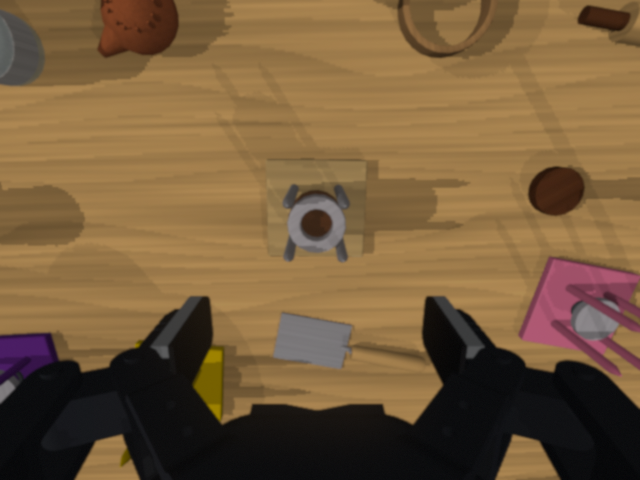

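Ring seated flat at (316,222), centred between the pins. Next: over the disc at (557,190).

Call:
{"name": "servo_tool", "arguments": {"series": "-1 0.0145 0.2645 0 0 0 0;-1 0.0145 0.2645 0 0 0 0;-1 0.0145 0.2645 0 0 0 0;-1 0.0145 0.2645 0.03 0 0 0;-1 0.0145 0.2645 0.06 0 0 0;-1 0.0145 0.2645 0.09 0 0 0;-1 0.0145 0.2645 0.12 0 0 0;-1 0.0145 0.2645 0.15 0 0 0;-1 0.0145 0.2645 0.15 0 0 0;-1 0.0145 0.2645 0.15 0 0 0;-1 0.0145 0.2645 0.15 0 0 0"}}

```text
time_s: 10.38
eef_pos: [0.5588, -0.2584, 0.0959]
eef_rot: [-0.001, 1.0, -0.011, -0.002]
wrist_force: [1.0, 0.3, 1.0]
opening: 0.995
grasp_force: 0.0
```

Run:
```python
from h import *
from bench import ctrl
o=ctrl.get_obs();togo(o,.5603,-.2593,-.007,-1.2)
c=ctrl.camera("wrist");pickle.dump((o,c),open("last.pkl","wb"))
u=proj(c,[[.5603,-.2593,.016]],o)[0].round().astype(int);print(u);circ(c,o,u,.016,"brown",90)
```

```text
t 10.38 pos [ 0.5588 -0.2584  0.0959] xdeg -1.23 F [0.96 0.28 0.99] open 0.995 grip 0.0
togo [0.0019 0.0011 0.1029] turn [-0.16  0.21 -0.03]
[318 241]
brown [318 241] ell [ 561.  -261.7] [52.3 53. ] enc [ 561.  -261.7] z 0.0149
```

Call:
{"name": "servo_tool", "arguments": {"series": "-1 0.002 0.003 0.03 0 0 0;-1 0.002 0.003 0.06 0 0 0;-1 0.002 0.003 0.085 0 0 0;-1 0.002 0.003 0.098 0 0 0;-1 0.002 0.003 0.102 0 0 0;-1 0.002 0.003 0.102 0 0 0;0 0.002 0.003 0.102 0 0 0;0.5 0.002 0.003 0.102 0 0 0;1 0.002 0.003 0.102 0 0 0;1 0.002 0.003 0.102 0 0 0;1 0.002 0.003 0.102 0 0 0;1 0.002 0.003 0.102 0 0 0"}}

```text
time_s: 11.43
eef_pos: [0.5637, -0.2633, -0.0014]
eef_rot: [0.001, 1.0, -0.01, 0.002]
wrist_force: [-1.0, 0.7, 7.3]
opening: 0.594
grasp_force: 62.0
```

Call:
{"name": "servo_tool", "arguments": {"series": "1 0 0 -0.01 0 0 0;1 0 0 -0.03 0 0 0;1 0 0 -0.06 0 0 0;1 0 0 -0.1 0 0 0;1 0 0 -0.14 0 0 0;1 0 0 -0.175 0 0 0;1 0 0 -0.18 0 0 0;1 0 0 -0.18 0 0 0;1 0 0 -0.18 0 0 0"}}

```text
time_s: 12.18
eef_pos: [0.5619, -0.2622, 0.1764]
eef_rot: [0.0, 1.0, -0.01, 0.0]
wrist_force: [-0.6, -0.9, -0.5]
opening: 0.598
grasp_force: 62.7
```

```bash
python3 tip.py; sed -i 's/P\[...,2\]-.0235)<.003/P[...,2]-float(sys.argv[2]))<.004/' held.py
python3 - <<'E'
from h import *
o,c=pickle.load(open("last.pkl","rb"))
P=cloud(c,o)-o["eef_pos"]
for v in range(260,420,10): print(v,[ np.round(P[v,u]*1000).tolist() for u in(290,318,346)])
E
python3 held.py disc 0.018
```

```text
t 12.18 pos [ 0.5619 -0.2622  0.1764] xdeg -1.2 F [-0.59 -0.92 -0.49] open 0.598 grip 62.66
togo [-0.0225 -0.2673 -0.0737] turn [ 0.02 -0.03 -0.  ]
tip dz (2%) 3831 [0.0126 0.0186 0.0257] y range -0.0597 -0.0236
tip dz (2%) 2052 [0.0121 0.0158 0.0204] y range 0.0226 0.06
260 [[21.0, 10.0, 8.0], [23.0, -1.0, 15.0], [20.0, -13.0, 7.0]]
270 [[20.0, 10.0, 16.0], [20.0, -1.0, 17.0], [19.0, -12.0, 16.0]]
280 [[15.0, 10.0, 16.0], [16.0, -1.0, 17.0], [15.0, -12.0, 17.0]]
290 [[11.0, 10.0, 16.0], [11.0, -1.0, 16.0], [11.0, -12.0, 17.0]]
300 [[7.0, 10.0, 16.0], [7.0, -1.0, 16.0], [6.0, -12.0, 15.0]]
310 [[3.0, 10.0, 17.0], [2.0, -1.0, 16.0], [2.0, -12.0, 17.0]]
320 [[-2.0, 11.0, 16.0], [-3.0, -1.0, 16.0], [-2.0, -12.0, 17.0]]
330 [[-7.0, 11.0, 16.0], [-7.0, -1.0, 16.0], [-7.0, -12.0, 16.0]]
340 [[-12.0, 11.0, 15.0], [-11.0, -1.0, 16.0], [-12.0, -12.0, 16.0]]
350 [[-16.0, 11.0, 16.0], [-16.0, -0.0, 17.0], [-16.0, -12.0, 17.0]]
360 [[-21.0, 12.0, 16.0], [-21.0, -0.0, 16.0], [-21.0, -12.0, 17.0]]
370 [[-26.0, 12.0, 16.0], [-26.0, -0.0, 16.0], [-27.0, -12.0, 16.0]]
380 [[-184.0, 32.0, -178.0], [-175.0, 2.0, -166.0], [-161.0, -25.0, -148.0]]
390 [[-196.0, 33.0, -177.0], [-187.0, 2.0, -166.0], [-161.0, -24.0, -133.0]]
400 [[-210.0, 34.0, -178.0], [-209.0, 3.0, -177.0], [-161.0, -23.0, -120.0]]
410 [[10.0, 6.0, 79.0], [9.0, -1.0, 78.0], [10.0, -7.0, 79.0]]
n 11473 tilt [-0.004  0.002] top rel TCP 0.0162 x span [-0.0284  0.0228] y span [-0.0236  0.0235]
strip mid x [-0.0289  0.0232] -0.0029
```

The disc is held flat: its top is 16 mm above the TCP and its centre −2.8 mm in x. Traverse to the nest and lower to just above the pins.

Call:
{"name": "servo_tool", "arguments": {"series": "1 -0.0192 -0.2674 0 0 0 0;1 -0.0192 -0.2674 0 0 0 0;1 -0.0192 -0.2674 0 0 0 0;1 -0.0192 -0.2674 0 0 0 0;1 -0.0192 -0.2674 0 0 0 0;1 -0.0192 -0.2674 0 0 0 0;1 -0.0192 -0.2674 0 0 0 0;1 -0.0192 -0.2674 0.02 0 0 0;1 -0.0192 -0.2674 0.04 0 0 0;1 -0.0192 -0.2674 0.05 0 0 0;1 -0.0192 -0.2674 0.05 0 0 0;1 -0.0192 -0.2674 0.05 0 0 0"}}

```text
time_s: 13.23
eef_pos: [0.5473, 0.0054, 0.1245]
eef_rot: [-0.0, 1.0, -0.011, -0.002]
wrist_force: [-0.3, 1.2, -0.1]
opening: 0.593
grasp_force: 62.7
```

```bash
python3 tip.py; python3 held.py disc 0.016; python3 pins.py
```

```text
t 13.23 pos [0.5473 0.0054 0.1245] xdeg -1.23 F [-0.33  1.22 -0.15] open 0.593 grip 62.72
togo [-0.0028 -0.0002 -0.1255] turn [-0.04  0.21 -0.03]
tip dz (2%) 3862 [0.0109 0.0174 0.0247] y range -0.0597 -0.0238
tip dz (2%) 1836 [0.0117 0.0155 0.0194] y range 0.0222 0.0576
n 11656 tilt [-0.014  0.003] top rel TCP 0.0163 x span [-0.0283  0.0231] y span [-0.0236  0.0235]
strip mid x [-0.0287  0.0235] -0.0026
1 -1 1148 err mm [-0.2  2.7] zmax 0.112 top pts [-0.4 -0.4]
1 1 1120 err mm [ 0.9 -3.7] zmax 0.112 top pts [ 1.  -0.9]
```

Call:
{"name": "servo_tool", "arguments": {"series": "1 0 0 0.006 0 0 0;1 0 0 0.011 0 0 0;1 0 0 0.015 0 0 0;1 0 0 0.019 0 0 0;1 0 0 0.022 0 0 0;1 0 0 0.025 0 0 0;1 0 0 0.025 0 0 0"}}

```text
time_s: 13.87
eef_pos: [0.5481, 0.0056, 0.1003]
eef_rot: [-0.0, 1.0, -0.011, -0.001]
wrist_force: [0.0, 0.7, -0.7]
opening: 0.596
grasp_force: 62.7
```

Call:
{"name": "servo_tool", "arguments": {"series": "1 0 0 0.004 0 0 0;1 0 0 0.008 0 0 0;1 0 0 0.011 0 0 0;1 0 0 0.0135 0 0 0;1 0 0 0.0135 0 0 0;1 0 0 0.0135 0 0 0"}}

```text
time_s: 14.37
eef_pos: [0.5484, 0.0055, 0.0873]
eef_rot: [-0.0, 1.0, -0.01, -0.0]
wrist_force: [1.2, -0.9, -0.3]
opening: 0.597
grasp_force: 62.7
```

Call:
{"name": "servo_tool", "arguments": {"series": "1 0 0 0.0012 0 0 0;1 0 0 0.0012 0 0 0;1 0 0 0.0012 0 0 0"}}

```text
time_s: 14.62
eef_pos: [0.5486, 0.0055, 0.0864]
eef_rot: [-0.0, 1.0, -0.01, 0.0]
wrist_force: [0.6, -0.6, -1.1]
opening: 0.595
grasp_force: 62.7
```

Call:
{"name": "servo_tool", "arguments": {"series": "1 0 0 0.001 0 0 0;1 0 0 0.001 0 0 0;1 0 0 0.001 0 0 0"}}

```text
time_s: 14.87
eef_pos: [0.5485, 0.0055, 0.0853]
eef_rot: [-0.0, 1.0, -0.01, -0.0]
wrist_force: [0.9, -0.7, 0.3]
opening: 0.601
grasp_force: 62.7
```

Contact; release and rise.

Call:
{"name": "servo_tool", "arguments": {"series": "-0.4 0 0 0 0 0 0;-0.5 0 0 0 0 0 0;-0.6 0 0 0 0 0 0;-0.6 0 0 0 0 0 0;-0.6 0 0 0 0 0 0;-0.6 0 0 -0.02 0 0 0;-0.6 0 0 -0.05 0 0 0;-0.6 0 0 -0.08 0 0 0;-0.6 0 0 -0.1 0 0 0;0.5 0 0 -0.1 0 0 0;1 0 0 -0.1 0 0 0;1 0 0 -0.1 0 0 0"}}

```text
time_s: 15.87
eef_pos: [0.5479, 0.0056, 0.1845]
eef_rot: [-0.0, 1.0, -0.01, -0.001]
wrist_force: [-0.8, -0.0, 0.2]
opening: 0.38
grasp_force: 0.0
```

Run:
```python
from h import *
from bench import ctrl
o=ctrl.get_obs();togo(o,.5455,.0055,.14,-1.2)
c=ctrl.camera("wrist");pickle.dump((o,c),open("last.pkl","wb"))
u=proj(c,[[.5455,.0055,.102]],o)[0].round().astype(int);print(u)
P=cloud(c,o);m=(np.hypot(P[...,0]-.5455,P[...,1]-.0055)<.03)&(abs(P[...,2]-.101)<.006)
q=P[m];print(len(q),q.mean(0).round(4),np.percentile(q,[1,99],axis=0).round(4).tolist(),np.linalg.lstsq(np.c_[q[:,:2],np.ones(len(q))],q[:,2],rcond=None)[0][:2])
cv2.imwrite("pics/disc.png",c["img"][:,:,::-1])
```

```text
t 15.87 pos [0.5479 0.0056 0.1845] xdeg -1.2 F [-0.84 -0.01  0.19] open 0.38 grip 0.0
togo [-0.0024  0.0001  0.0445] turn [-0.01  0.06 -0.  ]
[317 246]
4741 [0.5464 0.0049 0.1008] [[0.5208, -0.0198, 0.0972], [0.571, 0.0296, 0.1025]] [-0.00439934  0.00125255]
```

View pics/disc.png

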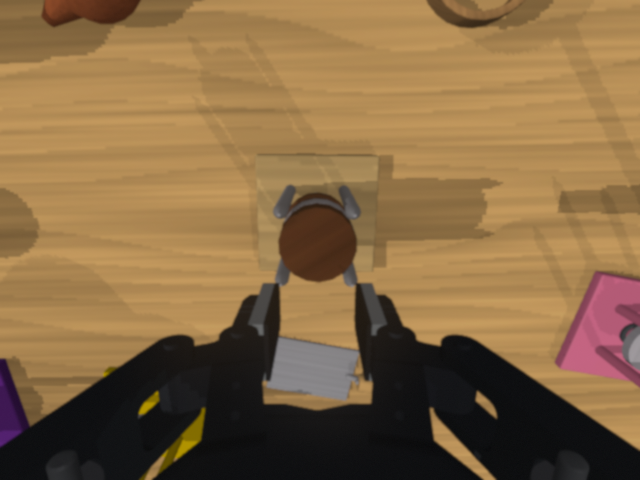

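The disc is seated flat at (317,240) between the pins. Finish closing, centre, and come down just above it.

Call:
{"name": "servo_tool", "arguments": {"series": "1 -0.0022 0 0.01 0 0 0;1 -0.0022 0 0.03 0 0 0;1 -0.0022 0 0.05 0 0 0;1 -0.0022 0 0.065 0 0 0;1 -0.0022 0 0.075 0 0 0;1 -0.0022 0 0.082 0 0 0;1 -0.0022 0 0.082 0 0 0;1 -0.0022 0 0.082 0 0 0"}}

```text
time_s: 16.58
eef_pos: [0.5462, 0.0055, 0.103]
eef_rot: [-0.0, 1.0, -0.01, -0.0]
wrist_force: [0.2, 0.1, 0.2]
opening: 0.0
grasp_force: 0.0
```

Call:
{"name": "servo_tool", "arguments": {"series": "1 0 0 0.002 0 0 0;1 0 0 0.004 0 0 0;1 0 0 0.006 0 0 0;1 0 0 0.008 0 0 0;1 0 0 0.01 0 0 0;1 0 0 0.01 0 0 0;1 0 0 0.01 0 0 0"}}

```text
time_s: 17.17
eef_pos: [0.5469, 0.0054, 0.0942]
eef_rot: [0.0, 1.0, -0.01, 0.001]
wrist_force: [-1.7, -0.3, 6.7]
opening: -0.005
grasp_force: 3.0
```

Call:
{"name": "servo_tool", "arguments": {"series": "1 0 0 0.001 0 0 0;1 0 0 0.002 0 0 0;1 0 0 0.003 0 0 0;1 0 0 0.004 0 0 0;1 0 0 0.004 0 0 0;1 0 0 0.004 0 0 0;1 0 0 0.004 0 0 0;1 0 0 0.004 0 0 0"}}

```text
time_s: 17.83
eef_pos: [0.547, 0.0054, 0.0907]
eef_rot: [0.0, 1.0, -0.01, 0.001]
wrist_force: [-3.1, 0.6, 8.4]
opening: -0.003
grasp_force: 4.5
```

Call:
{"name": "servo_tool", "arguments": {"series": "1 0 0 0.001 0 0 0;1 0 0 0.002 0 0 0;1 0 0 0.0025 0 0 0;1 0 0 0.0025 0 0 0;1 0 0 0.0025 0 0 0;1 0 0 0.0025 0 0 0;1 0 0 0.0025 0 0 0;1 0 0 0.0025 0 0 0;1 0 0 0.0025 0 0 0"}}

```text
time_s: 18.58
eef_pos: [0.5472, 0.0054, 0.0885]
eef_rot: [0.0, 1.0, -0.01, 0.001]
wrist_force: [-3.2, 0.6, 11.2]
opening: -0.002
grasp_force: 5.5
```

Call:
{"name": "servo_tool", "arguments": {"series": "1 0 0 0 0 0 0;1 0 0 0 0 0 0;1 0 0 0 0 0 0;1 0 0 0 0 0 0"}}

```text
time_s: 18.92
eef_pos: [0.5472, 0.0054, 0.0885]
eef_rot: [0.0, 1.0, -0.01, 0.001]
wrist_force: [-3.1, 0.8, 11.2]
opening: 0.003
grasp_force: 5.5
```

Run:
```python
from h import *
from bench import ctrl
o=ctrl.get_obs();togo(o,.5455,.0055,.09,-1.2)
c=ctrl.camera("wrist");P=cloud(c,o);m=(np.hypot(P[...,0]-.5455,P[...,1]-.0055)<.025)&(P[...,2]>.08)&(P[...,2]<.1)&(P[...,0]>.559)
h=cv2.cvtColor(c["img"],cv2.COLOR_RGB2HSV);m&=h[...,1]>90
print(m.sum(),np.median(P[m],axis=0))
```

```text
t 18.92 pos [0.5472 0.0054 0.0885] xdeg -1.19 F [-3.12  0.83 11.19] open 0.003 grip 5.54
togo [-0.0017 -0.0001 -0.0015] turn [ 0.02 -0.1   0.01]
1757 [0.56348215 0.00546782 0.09259304]
```

Steady at 11.2 N, and the disc top has dropped about 8–9 mm, as expected. Handing in.

```bash
python3 -c "
from bench import ctrl
print(ctrl.hand_in())"
```

```text
the job is handed in; nothing more can be done
None
```

The ring and top disc are seated on the base between the pins, and I handed in at 18.9 s with the arm still pushing the disc down at a steady 11.2 N, the floor about 8–9 mm down; the hand-in gave no verdict.

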